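Sweep the spilled wagon loads into the tray

ROBOT

A 6-joint arm with a two-finger parallel gripper is mounted at the origin on the work surface. World frame = base frame: x ahead of the robot, y to its left, z up, the work surface at z = 0. Lengths are in m, angles in degrees, forces in N, time in s.
With the tool pointing down it reaches from about 0.4 to 0.825 m from the base axis. Payload 7 kg.
Tool frame: the origin (TCP) lies midway between the tips of the shut fingers; the grasp point (between the pads) lies 19 mm behind it; z points along the fingers, y is the line along which they close (so a half turn about z gives the same grasp; the last joint's range is limited). The gripper opens to 88 mm and grips with 3 to 60 N. Pads are 19 mm wide; open, the fingers measure 130 mm over their backs; the gripper's body (78 mm by 193 mm) begins 47 mm behind the grasp point.
Start: joints at [-52.019, 20.546, 0.682, 0, -70.136, -16.507], TCP at [0.247, -0.628, 0.227] pointing down, gripper open.
Joint ranges: [-176.03, 176.03], [-82.01, 121.73], [-58.28, 71.71], [-173.87, 95.51], [-174.79, -0.11], [-173.66, 173.66]. Speed limits (degrees/s): [136.94, 136.94, 172.46, 180, 180, 180].

INTERFACE

Orientations are given as [roll, pitch, yaw] about the fixed x, y, z axes, in that order (R = Rz(yaw) Ry(pitch) Rx(roll)).
In Python, from plant import get_state, optics, order gives the robot as it stands. The module is installed in compiled form; this text tells all that it offers.
- The arm moves only by the tool send_rows, never from a script. Its argument "moves" is a list of rows, each an object with "slide": the shift along the tool's x, y, z as a fraction of full scale, a list of three; "turn": the turn about the tool's z as a fraction of full scale; "gripper": the opening, from 0 (shut) to 1 (fully open). A call has exactly 5 rows; each row is the pose to reach, as a shift and turn from the pose commanded when the call began, along the tool's axes at that moment; what a row does not reach only later rows make up. Full scale, the value 1, is 150 mm for a shift and 90 degrees for a turn. A row lasts 1/12 s, in which the tool goes at most 41.7 mm and 7.16 degrees, less where a joint would pass 70% of its speed; a pose out of reach is approached as far as the arm can. A call with a number of a shift or a turn outside -1 to 1 is refused whole. A call with a gripper value outside its range is refused whole. The fingers move at their own pace and stop on an object; "newtons" is the grip in N (left out, the last holds). Time passes only in rows, so rows that repeat a pose let the fingers close, or fill a call up. It gives the time, the measured TCP pose, the force, the opening and the grip force at its end, in the units of the state.
- get_state(): the state, without advancing time (a new reading comes with each control period).
- optics.capture(name): name is "scene" or "top"; returns a dict with "img" (384x512x3 uint8, red, green, blue), "intrinsics" (3x3 intrinsics, pixels), "origin" and "attitude" of the camera in the world. Camera axes: x right, y down, z forward; pixel columns grow to the right and rows downward; lengths in m; the calibration is good to about 2 mm. A picture is of the moment at which its call begins. There is no depth.
- order.close_job(): hands the job in; it is judged then, once.
Trained networks look in the newest picture that a camera, given by its name, has taken for a name from the list of things; names that differ only in an ending like _2 or _b are one class to them, and where a whole thing is asked for, a point or a joint stands for the part that bears it (a point fixed in the world has none). Each returns a list of dicts, best first, with "p" (0 to 1); they miss things now and then, are a little off and sometimes report something else, mostly with a low value. They report only what shows in the picture. A call takes as long as a camera call. They do not tell look-alikes from the thing itself.
- optics.look_for(camera, name): "location" ([x, y, z] in m, in world coordinates, good to about 4 mm: the middle of the surface that is visible of it).
The state is a dict: "time_s": time; "joints": joint angles; "qd": joint speeds; "joint_torque": joint torques, N m; "tcp_pos": TCP position; "eef_rot": TCP orientation; "contact_force": force on the tool from outside, world axes, zero at the start; "moment": the same for the moment, N m; "gripper_width": finger opening in m; "gripper_force": force on a finger pad.
Only numpy, scipy, OpenCV 4.12 (cv2) and the standard library are available. Lean on these libraries where they do the work, as an engineer would, in place of code of your own. Each camera call takes 0.05 s, during which the arm holds its last target. There are 200 camera calls.

TASK

Three little wooden wagon-load crates have spilled in front of the open-fronted wooden tray on the model railway stall. With your fingertips, sweep all three along the tabletop through the tray's open front until they are completely inside it; slide them only, do not pick up or lift any. Leave the model van, tank wagon and coach where they stand.

Things in the scene. Friction and masses are not known exactly. Their poses are not given: they have to be found in the camera images.
- tray: fixed wooden tray, three walls 30 mm high, 8 mm thick, open in front; inside 220 mm wide, 120 mm deep; floor flush with the table (thin dark sheet, no step). Origin: middle of the open front edge, on the table; +x runs into the tray, back wall at x = 120 mm, side walls at y = +/-110 mm. Crates and van stand around the open front, 0.14 to 0.18 m from the origin, with clear straight ways in.
- crate1: little slatted wooden crate (a wagon load), plain pale wood, loose, a solid box 26 x 26 x 22 mm high, 14 to 32 g; origin at its centre (11 mm above the table when it lies), z up. The three crates are alike.
- crate2: little slatted wooden crate (a wagon load), plain pale wood, loose, a solid box 26 x 26 x 22 mm high, 14 to 32 g; origin at its centre (11 mm above the table when it lies), z up. The three crates are alike.
- crate3: little slatted wooden crate (a wagon load), plain pale wood, loose, a solid box 26 x 26 x 22 mm high, 14 to 32 g; origin at its centre (11 mm above the table when it lies), z up. The three crates are alike.
- van: grey model van on wheels, 60 long x 23 wide x 29 mm high, loose, 80 g, standing in one of the four spots among the crates; origin at the middle of its underside, x along its length. Not to be moved.
- tank_wagon: model railway tank wagon, bare metal tank on a black frame, 130 long x 31 wide x 47 mm high, loose, standing beside the tray on its +y side; origin at the middle of its underside, x along its length. Not to be moved.
- coach: dark green model railway passenger coach with grey rounded roof, 200 long x 31 wide x 45 mm high, loose, standing beside the tray on its -y side; origin at the middle of its underside, x along its length. Not to be moved.
Mind the look-alikes: they are no part of the job. Leave any pink look-alike of the crate1 alone. Leave any blue look-alike of the crate3 alone.

How it is judged:
By the outcome, as a careful person would: the job done as asked, in the order asked, and still so for the second after the job is handed in, with the robot touching nothing.
It also fails if it takes over 56 s, if anything falls off the work surface, if the arm or the gripper's body presses on something with over 40 N, if the wrist force passes 120 N, or if a joint passes its speed limit or range.

## Working session

There is one attempt and no reset: what is moved stays moved. The work goes in short steps, Python scripts to look and compute and a tool call to move; the robot and the scene stay as the last step left them, time stands still between calls to the robot, and variables do not carry over. Pictures are saved under pics/ and viewed, at most 10 in all, crops included, and the job is handed in when it is done.

Besides the shell and the picture viewer there is one more tool, called after "Call:" by a JSON object that holds its "method" and its "body". send_rows: Moves the arm, as the interface text tells. Shift numbers are shares of 150 mm and turn numbers shares of 90 degrees, none past 1 either way. Its arguments: {"type":"object","properties":{"moves":{"type":"array"},"newtons":{"type":"number"}},"required":["moves"]}

```bash
mkdir -p pics; cat > h.py <<'E'
import numpy as np, cv2
from plant import get_state, optics, order
def cap(n,f=None):
    c=optics.capture(n)
    if f: cv2.imwrite('pics/'+f,c['img'][:,:,::-1])
    return c
def px2w(c,u,v,z):
    K=np.array(c['intrinsics']);R=np.array(c['attitude']);o=np.array(c['origin'])
    if R.shape!=(3,3):
        from scipy.spatial.transform import Rotation as Ro
        R=Ro.from_euler('xyz',R,degrees=True).as_matrix()
    d=R@np.linalg.solve(K,[u,v,1]); return o+d*(z-o[2])/d[2]
E
python3 - <<'E'
from h import *
np.set_printoptions(precision=4,suppress=True)
for n in('top','scene'):
    c=cap(n,n+'.png');print(n,c['origin'],c['attitude'],c['intrinsics'])
    for t in('tray','crate1','van','tank_wagon','coach'):
        print(t,[(np.round(d['location'],3).tolist(),round(d['p'],2)) for d in optics.look_for(n,t)])
print(get_state())
a=cv2.imread('pics/top.png');cv2.imwrite('pics/top2.png',cv2.resize(a,(800,600),interpolation=cv2.INTER_CUBIC))
E
```

```text
top [0.4541 0.0011 0.7951] [-172.0688    0.9874  -91.3199] [[358.6839   0.     259.5816]
 [  0.     358.6839 186.7726]
 [  0.       0.       1.    ]]
tray [([0.656, -0.009, 0.004], 0.97)]
crate1 [([0.532, 0.16, 0.026], 0.7), ([0.432, 0.005, 0.022], 0.64), ([0.379, 0.101, 0.016], 0.57), ([0.377, -0.056, 0.019], 0.55)]
van [([0.454, -0.078, 0.027], 0.51)]
tank_wagon [([0.728, 0.164, 0.036], 0.77), ([0.434, 0.005, 0.022], 0.22)]
coach [([0.634, -0.193, 0.046], 0.57)]
scene [0.9585 0.4236 0.4404] [-123.9884    1.2229  134.9863] [[368.0312   0.     251.8397]
 [  0.     368.0312 185.0363]
 [  0.       0.       1.    ]]
tray [([0.655, 0.003, -0.003], 0.91)]
crate1 [([0.431, 0.006, 0.017], 0.72), ([0.479, 0.115, 0.018], 0.69), ([0.384, -0.048, 0.019], 0.65), ([0.54, 0.165, 0.027], 0.58), ([0.388, 0.106, 0.022], 0.58)]
van [([0.463, -0.069, 0.018], 0.78)]
tank_wagon [([0.751, 0.175, 0.039], 0.82)]
coach [([0.651, -0.193, 0.028], 0.59)]
{'time_s': 0.6, 'joints': array([-52.0184,  20.5458,   0.6817,  -0.0022, -70.1348, -16.5061]), 'qd': array([-0.0009, -0.0287, -0.001 , -0.0536, -0.0667,  0.0094]), 'joint_torque': array([  0.0009, -58.1992,  29.3182,   6.9997,   0.0124,  -0.    ]), 'tcp_pos': array([ 0.2471, -0.6281,  0.2266]), 'eef_rot': array([-179.9996,    0.0023, -158.5252]), 'contact_force': array([-0.2546,  0.4845,  0.5943]), 'moment': array([ 0.0376, -0.0444,  0.0123]), 'gripper_force': 0.0, 'gripper_width': 0.08762564265190867}
```

View pics/top2.png

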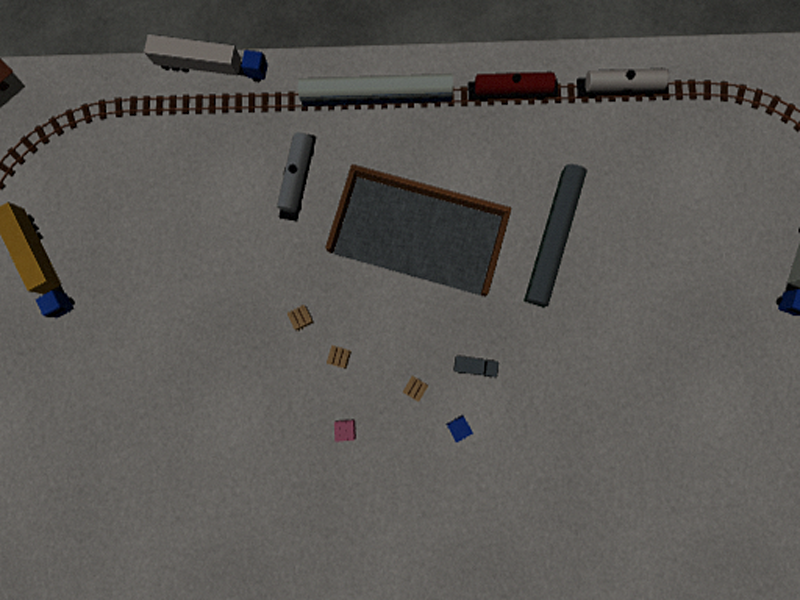

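View pics/scene.png

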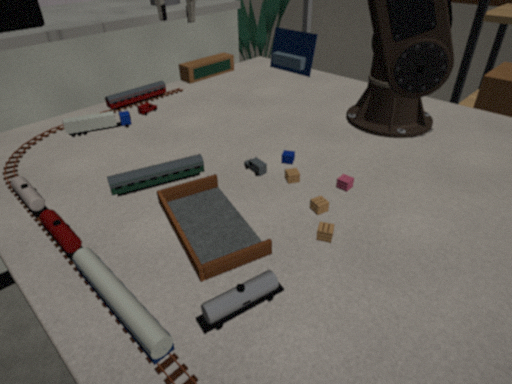

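The top view (800x600) shows three pale-wood crates at (300,317), (339,356) and (415,387). The look-alikes are pink at (344,430) and blue at (459,428). The grey van is at (476,366), and the tray's front edge runs (330,250)–(486,294). I'll measure these and confirm them in one enlarged crop.

```bash
python3 - <<'E'
from h import *
np.set_printoptions(precision=4,suppress=True)
c=cap('top');im=c['img'];s=1.5625
hsv=cv2.cvtColor(im,cv2.COLOR_RGB2HSV)
T=None
L=px2w(c,330/s,250/s,.03);Rr=px2w(c,487/s,294/s,.03)
print('front corners(wall tops)',L,Rr)
for p in((352,167),(510,209)):print('back outer',px2w(c,p[0]/s,p[1]/s,.03))
for nm,(x,y) in dict(A=(300,317),B=(339,356),C=(415,387),pink=(344,430),blue=(459,428)).items():
    x/=s;y/=s;x0=int(x)-14;y0=int(y)-14
    m=(hsv[y0:y0+28,x0:x0+28,1]>70).astype('uint8');m=cv2.morphologyEx(m,cv2.MORPH_CLOSE,np.ones((3,3)))
    n,l,st,ce=cv2.connectedComponentsWithStats(m);k=1+st[1:,4].argmax()
    cn=cv2.findContours((l==k).astype('uint8'),0,1)[0][0]
    pts=np.array([px2w(c,q[0][0]+x0,q[0][1]+y0,.02)[:2]*1000 for q in cn],np.float32)
    print(nm,cv2.minAreaRect(pts),st[k,4])
crop=im[180:290,170:330];cv2.imwrite('pics/crop.png',cv2.convertScaleAbs(cv2.resize(crop,(800,550),interpolation=cv2.INTER_CUBIC)[:,:,::-1],alpha=1.8))
for p in((455,357),(497,360),(497,377),(455,375)):print('van',px2w(c,p[0]/s,p[1]/s,.025))
for p in((528,304),(548,304),(280,217),(298,218)):print('coach/tank near end',px2w(c,p[0]/s,p[1]/s,.03))
E
```

```text
front corners(wall tops) [0.6226 0.116  0.03  ] [ 0.5551 -0.1     0.03  ]
back outer [0.7425 0.0841 0.03  ]
back outer [ 0.6745 -0.1373  0.03  ]
A ((530.3663330078125, 160.845947265625), (28.695775985717773, 27.072032928466797), 26.290390014648438) 167
B ((475.5533447265625, 106.97320556640625), (28.288442611694336, 25.779462814331055), 73.35478210449219) 160
C ((429.8167724609375, 2.521770477294922), (25.749736785888672, 26.08173370361328), 58.13798904418945) 152
pink ((375.3564453125, 98.93659973144531), (27.499252319335938, 26.789823532104492), 89.68702697753906) 171
blue ((374.6802062988281, -55.625267028808594), (27.53893280029297, 25.98172378540039), 27.860088348388672) 168
van [ 0.4703 -0.0534  0.025 ]
van [ 0.4649 -0.1103  0.025 ]
van [ 0.442  -0.1092  0.025 ]
van [ 0.446  -0.0525  0.025 ]
coach/tank near end [ 0.5399 -0.1553  0.03  ]
coach/tank near end [ 0.5392 -0.1826  0.03  ]
coach/tank near end [0.672  0.1865 0.03  ]
coach/tank near end [0.6698 0.161  0.03  ]
```

View pics/crop.png

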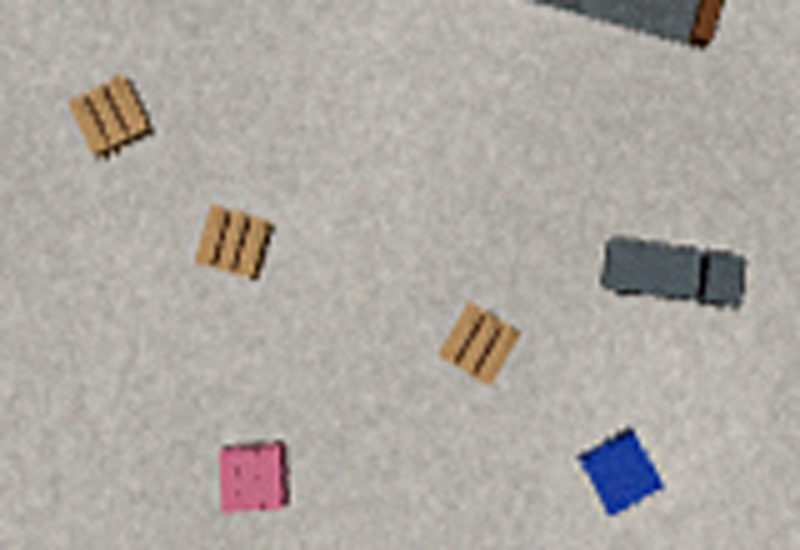

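The enlarged crop confirms the three plain slatted pale-wood crates: A (110,115), B (235,240) and C (480,340). The pink (253,478) and blue (620,472) blocks are the look-alikes, and the van is at (675,270). In the tray frame (yaw about -17°, origin about (0.589, 0.008)) the crates are 0.15–0.164 m out, which fits the description. The plan is to push C, then B, then A.

Call:
{"method": "send_rows", "body": {"moves": [{"slide": [-0.14,0.2,0],"turn": 0.08,"gripper": 0.1},{"slide": [-0.28,0.4,0],"turn": 0.16,"gripper": 0.1},{"slide": [-0.42,0.6,0],"turn": 0.24,"gripper": 0.1},{"slide": [-0.55,0.8,0],"turn": 0.32,"gripper": 0.1},{"slide": [-0.69,1,0],"turn": 0.4,"gripper": 0.1}]}}

```text
time_s: 1.07
tcp_pos: [0.2881, -0.4503, 0.2265]
eef_rot: [-180.0, 0.0, 165.5]
contact_force: [0.8, 0.9, 0.4]
gripper_width: 0.0596
gripper_force: 0.0
```

```bash
cat >> h.py <<'E'
from scipy.spatial.transform import Rotation as Ro
O=np.array([.589,.008]);TY=np.radians(-17)
U=np.array([[np.cos(TY),-np.sin(TY)],[np.sin(TY),np.cos(TY)]])
def t2w(x,y): return O+U@np.array([x,y])/1000
def w2t(p): return U.T@(np.array(p[:2])-O)*1000
def need(xy,z,push=None):
    s=get_state();R=Ro.from_euler('xyz',s['eef_rot'],degrees=True).as_matrix()
    d=R.T@(np.r_[xy,z]-s['tcp_pos'])/.15
    t=0 if push is None else -((push+180-s['eef_rot'][2]+180)%360-180)/90
    print('to',np.round(xy,3),'slide',np.round(d,3),'turn',round(t,3),'| at',np.round(s['tcp_pos'],4),np.round(s['eef_rot'],1),'F',np.round(s['contact_force'],1),'t',round(s['time_s'],2),'tray',np.round(w2t(s['tcp_pos']),0))
E
python3 -c "
from h import *
need(t2w(-185,-54),.12,-14)"
```

```text
to [0.396 0.01 ] slide [0.069 3.154 0.71 ] turn -0.005 | at [ 0.2881 -0.4503  0.2265] [-180.     0.   165.5] F [0.8 0.9 0.4] t 1.07 tray [-154. -526.]
```

Call:
{"method": "send_rows", "body": {"moves": [{"slide": [-0.03,0.2,0],"turn": 0,"gripper": 0.1},{"slide": [-0.06,0.4,0],"turn": 0,"gripper": 0.1},{"slide": [-0.1,0.6,0.1],"turn": 0,"gripper": 0.1},{"slide": [-0.13,0.8,0.2],"turn": 0,"gripper": 0.1},{"slide": [-0.16,1,0.3],"turn": 0,"gripper": 0.1}]}}

```text
time_s: 1.48
tcp_pos: [0.3486, -0.311, 0.1817]
eef_rot: [-180.0, 0.1, 165.9]
contact_force: [1.0, 0.0, -0.8]
gripper_width: 0.0266
gripper_force: 0.0
```

Call:
{"method": "send_rows", "body": {"moves": [{"slide": [0,0.2,0],"turn": 0,"gripper": 0.1},{"slide": [0,0.4,0.1],"turn": 0,"gripper": 0.1},{"slide": [0,0.6,0.2],"turn": 0,"gripper": 0.1},{"slide": [0,0.8,0.3],"turn": 0,"gripper": 0.1},{"slide": [0,1,0.4],"turn": 0,"gripper": 0.1}]}}

```text
time_s: 1.9
tcp_pos: [0.3849, -0.1653, 0.1215]
eef_rot: [180.0, 0.1, 165.9]
contact_force: [1.1, 0.1, -0.5]
gripper_width: 0.0089
gripper_force: 0.0
```

```bash
python3 -c "
from h import *
need(t2w(-185,-54),.07,-14)"
```

```text
to [0.396 0.01 ] slide [0.212 1.155 0.343] turn -0.001 | at [ 0.3849 -0.1653  0.1215] [1.800e+02 1.000e-01 1.659e+02] F [ 1.1  0.1 -0.5] t 1.9 tray [-145. -225.]
```

Call:
{"method": "send_rows", "body": {"moves": [{"slide": [0.05,0.24,0.05],"turn": 0,"gripper": 0.1},{"slide": [0.1,0.48,0.1],"turn": 0,"gripper": 0.1},{"slide": [0.15,0.72,0.2],"turn": 0,"gripper": 0.1},{"slide": [0.2,0.95,0.3],"turn": 0,"gripper": 0.1},{"slide": [0.21,1,0.34],"turn": 0,"gripper": 0.1}]}}

```text
time_s: 2.32
tcp_pos: [0.3907, -0.0101, 0.0699]
eef_rot: [180.0, 0.0, 166.1]
contact_force: [-0.6, -0.3, 0.1]
gripper_width: 0.0089
gripper_force: 0.0
```

```bash
python3 -c "
from h import *
need(t2w(-185,-54),.006,-14)"
```

```text
to [0.396 0.01 ] slide [-0.003  0.142  0.426] turn 0.001 | at [ 0.3907 -0.0101  0.0699] [180.    0.  166.1] F [-0.6 -0.3  0.1] t 2.32 tray [-184.  -75.]
```

Call:
{"method": "send_rows", "body": {"moves": [{"slide": [0.01,0.14,0],"turn": 0,"gripper": 0.1},{"slide": [0.01,0.14,0.1],"turn": 0,"gripper": 0.1},{"slide": [0.01,0.14,0.25],"turn": 0,"gripper": 0.1},{"slide": [0.01,0.14,0.38],"turn": 0,"gripper": 0.1},{"slide": [0,0.14,0.42],"turn": 0,"gripper": 0.1}]}}

```text
time_s: 2.73
tcp_pos: [0.3943, 0.0062, 0.0058]
eef_rot: [-179.9, -0.1, 165.9]
contact_force: [-1.0, -0.4, -0.3]
gripper_width: 0.0088
gripper_force: 0.0
```

```bash
python3 -c "
from h import *
need(t2w(45,-42),.006,-14)
c=cap('top','c1.png');im=c['img'][180:290,170:330,::-1];cv2.imwrite('pics/c1c.png',cv2.convertScaleAbs(cv2.resize(im,(640,440)),alpha=1.8))"
```

```text
to [ 0.62  -0.045] slide [-1.541  0.032 -0.005] turn -0.001 | at [0.3943 0.0062 0.0058] [-1.799e+02 -1.000e-01  1.659e+02] F [-1.  -0.4 -0.3] t 2.73 tray [-186.  -59.]
```

View pics/c1c.png

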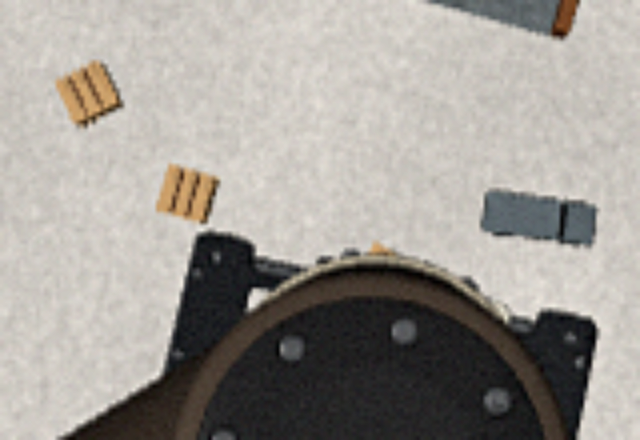

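The picture shows crate C just in front of the fingers (tip at (378,247)). The van and the other crates are undisturbed. Pushing C now.

Call:
{"method": "send_rows", "body": {"moves": [{"slide": [0,0.04,0],"turn": 0,"gripper": 0.1},{"slide": [-0.06,0.04,0],"turn": 0,"gripper": 0.1},{"slide": [-0.13,0.04,0],"turn": 0,"gripper": 0.1},{"slide": [-0.22,0.04,0],"turn": 0,"gripper": 0.1},{"slide": [-0.32,0.04,0],"turn": 0,"gripper": 0.1}]}}

```text
time_s: 3.2
tcp_pos: [0.4457, 0.001, 0.0088]
eef_rot: [179.9, 0.1, 165.9]
contact_force: [1.3, 0.4, 0.1]
gripper_width: 0.009
gripper_force: 0.0
```

Call:
{"method": "send_rows", "body": {"moves": [{"slide": [-0.1,0,0],"turn": 0,"gripper": 0.1},{"slide": [-0.2,0,0],"turn": 0,"gripper": 0.1},{"slide": [-0.3,0,0],"turn": 0,"gripper": 0.1},{"slide": [-0.4,0,0],"turn": 0,"gripper": 0.1},{"slide": [-0.5,0,0],"turn": 0,"gripper": 0.1}]}}

```text
time_s: 3.62
tcp_pos: [0.5188, -0.0178, 0.0087]
eef_rot: [179.9, 0.1, 165.9]
contact_force: [0.1, -0.1, -0.0]
gripper_width: 0.0084
gripper_force: 0.0
```

```bash
python3 -c "
from h import *
need(t2w(45,-42),.006,-14)
for n in ('top','scene'):
  c=cap(n,n+'c2.png')
  print([(w2t(d['location']).round(),round(d['p'],2)) for d in optics.look_for(n,'crate3')])"
```

```text
to [ 0.62  -0.045] slide [-0.698 -0.014  0.019] turn -0.001 | at [ 0.5188 -0.0178  0.0087] [1.799e+02 1.000e-01 1.659e+02] F [ 0.1 -0.1 -0. ] t 3.62 tray [-60. -45.]
[(array([-183., -125.]), 0.7), (array([-228.,   25.]), 0.65)]
[(array([-223.,   34.]), 0.79), (array([-91., 137.]), 0.74), (array([-29., -34.]), 0.7)]
```

View pics/scenec2.png

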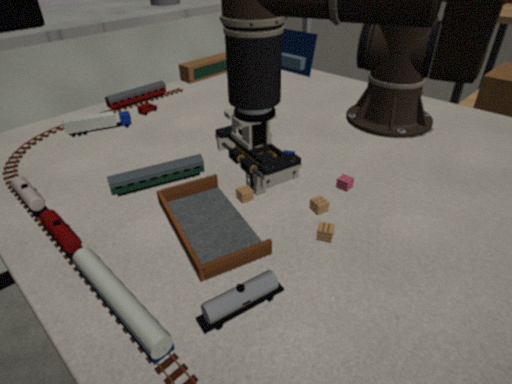

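The scene view shows crate C at (244,193), pushed squarely ahead of the fingers toward the tray opening. Continuing.

Call:
{"method": "send_rows", "body": {"moves": [{"slide": [-0.1,0,0.02],"turn": 0,"gripper": 0.1},{"slide": [-0.2,0,0.02],"turn": 0,"gripper": 0.1},{"slide": [-0.3,0,0.02],"turn": 0,"gripper": 0.1},{"slide": [-0.4,0,0.02],"turn": 0,"gripper": 0.1},{"slide": [-0.5,0,0.02],"turn": 0,"gripper": 0.1}]}}

```text
time_s: 4.23
tcp_pos: [0.5895, -0.0357, 0.0052]
eef_rot: [180.0, 0.0, 165.9]
contact_force: [0.3, 0.9, 0.7]
gripper_width: 0.0089
gripper_force: 0.0
```

Call:
{"method": "send_rows", "body": {"moves": [{"slide": [-0.08,0,0],"turn": 0,"gripper": 0.1},{"slide": [-0.14,0,0],"turn": 0,"gripper": 0.1},{"slide": [-0.18,0,0],"turn": 0,"gripper": 0.1},{"slide": [-0.2,0,0],"turn": 0,"gripper": 0.1},{"slide": [-0.15,0,0],"turn": 0,"gripper": 0.1}]}}

```text
time_s: 4.65
tcp_pos: [0.612, -0.0412, 0.0047]
eef_rot: [180.0, 0.1, 165.9]
contact_force: [0.1, 0.3, 0.2]
gripper_width: 0.0089
gripper_force: 0.0
```

Call:
{"method": "send_rows", "body": {"moves": [{"slide": [0.1,0,0],"turn": 0,"gripper": 0.1},{"slide": [0.2,0,-0.1],"turn": 0,"gripper": 0.1},{"slide": [0.35,0,-0.3],"turn": 0,"gripper": 0.1},{"slide": [0.5,0.1,-0.4],"turn": 0,"gripper": 0.1},{"slide": [0.7,0.2,-0.4],"turn": 0,"gripper": 0.1}]}}

```text
time_s: 5.07
tcp_pos: [0.5174, 0.0142, 0.0677]
eef_rot: [179.8, 0.3, 165.9]
contact_force: [1.0, 1.6, -0.4]
gripper_width: 0.0087
gripper_force: 0.0
```

```bash
python3 -c "
from h import *
need(t2w(-174,62),.07,-17)
for n in ('top','scene'):
  c=cap(n,n+'c3.png')
  print([(w2t(d['location']).round(),round(d['p'],2)) for d in optics.look_for(n,'crate3')])"
```

```text
to [0.441 0.118] slide [ 0.665  0.547 -0.017] turn 0.032 | at [0.5174 0.0142 0.0677] [179.8   0.3 165.9] F [ 1.   1.6 -0.4] t 5.07 tray [-70. -15.]
[(array([-226.,   26.]), 0.67), (array([-183., -123.]), 0.6)]
[(array([-91., 138.]), 0.76), (array([ 67., -26.]), 0.71), (array([-136.,   71.]), 0.57), (array([-225.,   34.]), 0.51), (array([101., 206.]), 0.32)]
```

Call:
{"method": "send_rows", "body": {"moves": [{"slide": [0.13,0.11,0],"turn": 0.03,"gripper": 0.1},{"slide": [0.27,0.22,0],"turn": 0.03,"gripper": 0.1},{"slide": [0.4,0.33,0],"turn": 0.03,"gripper": 0.1},{"slide": [0.54,0.44,0],"turn": 0.03,"gripper": 0.1},{"slide": [0.67,0.55,0],"turn": 0.03,"gripper": 0.1}]}}

```text
time_s: 5.68
tcp_pos: [0.4382, 0.1183, 0.0642]
eef_rot: [-180.0, -0.0, 163.2]
contact_force: [-0.2, 1.4, -0.1]
gripper_width: 0.0087
gripper_force: 0.0
```

Call:
{"method": "send_rows", "body": {"moves": [{"slide": [0,0,0],"turn": 0,"gripper": 0.1},{"slide": [0,0,0.1],"turn": 0,"gripper": 0.1},{"slide": [0,0,0.25],"turn": 0,"gripper": 0.1},{"slide": [0,0,0.38],"turn": 0,"gripper": 0.1},{"slide": [0,0,0.42],"turn": 0,"gripper": 0.1}]}}

```text
time_s: 6.1
tcp_pos: [0.4381, 0.1168, -0.0002]
eef_rot: [-179.8, -0.1, 163.2]
contact_force: [-30.9, 0.7, 108.0]
gripper_width: 0.0087
gripper_force: 54.8
```

```bash
python3 -c "
from h import *
need(t2w(45,60),.006,-17)
need(t2w(-150,62),.006,-17)"
```

```text
to [0.65  0.052] slide [-1.474 -0.005 -0.045] turn 0.002 | at [ 4.381e-01  1.168e-01 -2.000e-04] [-1.798e+02 -1.000e-01  1.632e+02] F [-30.9   0.7 108. ] t 6.1 tray [-176.   60.]
to [0.464 0.111] slide [-0.174  0.013 -0.042] turn 0.002 | at [ 4.381e-01  1.168e-01 -2.000e-04] [-1.798e+02 -1.000e-01  1.632e+02] F [-30.9   0.7 108. ] t 6.1 tray [-176.   60.]
```

I drove the fingertips into the table, and the wrist force reached 108 N. Raising straight up now; I'll leave more height margin on later descents.

Call:
{"method": "send_rows", "body": {"moves": [{"slide": [0,0,-0.05],"turn": 0,"gripper": 0.1},{"slide": [0,0,-0.07],"turn": 0,"gripper": 0.1},{"slide": [0,0,-0.08],"turn": 0,"gripper": 0.1},{"slide": [0,0,-0.08],"turn": 0,"gripper": 0.1},{"slide": [0,0,-0.08],"turn": 0,"gripper": 0.1}]}}

```text
time_s: 6.52
tcp_pos: [0.4392, 0.118, 0.0138]
eef_rot: [180.0, 0.0, 163.2]
contact_force: [0.0, 0.4, -0.4]
gripper_width: 0.0088
gripper_force: 0.0
```

```bash
python3 -c "
from h import *
need(t2w(45,60),.008,-17)
c=cap('scene','s4.png')
print([(w2t(d['location']).round(),round(d['p'],2)) for d in optics.look_for('scene','crate3')])
im=c['img'][100:260,180:400,::-1];cv2.imwrite('pics/s4c.png',cv2.resize(im,(770,560)))"
```

```text
to [0.65  0.052] slide [-1.469 -0.014  0.039] turn 0.002 | at [0.4392 0.118  0.0138] [180.    0.  163.2] F [ 0.   0.4 -0.4] t 6.52 tray [-175.   61.]
[(array([-135.,   69.]), 0.84), (array([ 67., -27.]), 0.82), (array([-179., -116.]), 0.67), (array([-88., 140.]), 0.6)]
```

View pics/s4c.png

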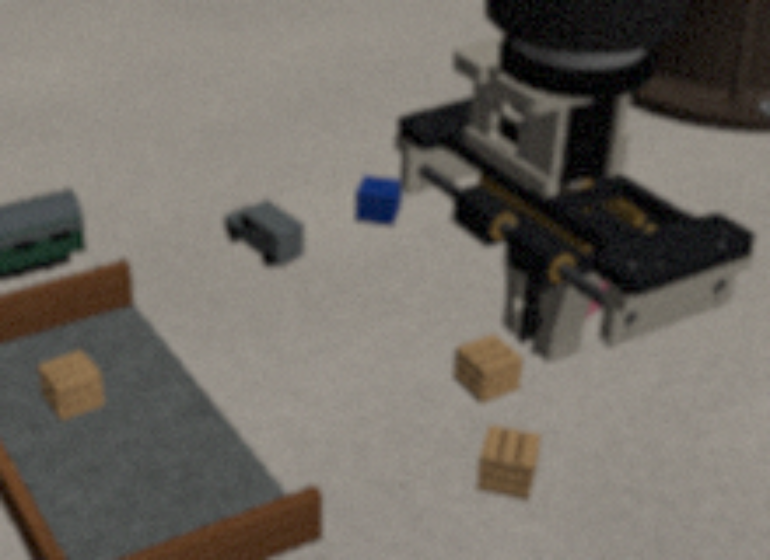

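Crate C (70,385) sits well inside the tray. B (487,368) is right in front of the fingers, A (509,462) is untouched, and the blue block (378,200) and van are undisturbed. Pushing B.

Call:
{"method": "send_rows", "body": {"moves": [{"slide": [-0.02,0,0.03],"turn": 0,"gripper": 0.1},{"slide": [-0.07,0,0.03],"turn": 0,"gripper": 0.1},{"slide": [-0.14,0,0.03],"turn": 0,"gripper": 0.1},{"slide": [-0.23,0,0.03],"turn": 0,"gripper": 0.1},{"slide": [-0.33,0,0.03],"turn": 0,"gripper": 0.1}]}}

```text
time_s: 7.03
tcp_pos: [0.4876, 0.1034, 0.009]
eef_rot: [-180.0, -0.0, 163.2]
contact_force: [0.2, 1.0, 0.8]
gripper_width: 0.0085
gripper_force: 0.0
```

Call:
{"method": "send_rows", "body": {"moves": [{"slide": [-0.1,0,0],"turn": 0,"gripper": 0.1},{"slide": [-0.2,0,0],"turn": 0,"gripper": 0.1},{"slide": [-0.3,0,0],"turn": 0,"gripper": 0.1},{"slide": [-0.4,0,0],"turn": 0,"gripper": 0.1},{"slide": [-0.5,0,0],"turn": 0,"gripper": 0.1}]}}

```text
time_s: 7.45
tcp_pos: [0.5598, 0.0813, 0.0088]
eef_rot: [-180.0, -0.0, 163.2]
contact_force: [-0.0, 0.6, -0.0]
gripper_width: 0.0091
gripper_force: 0.0
```

```bash
python3 -c "
from h import *
need(t2w(45,60),.007,-17)
c=cap('scene','s5.png')
print([(w2t(d['location']).round(),round(d['p'],2)) for d in optics.look_for('scene','crate3')])"
```

```text
to [0.65  0.052] slide [-0.629 -0.012  0.012] turn 0.002 | at [0.5598 0.0813 0.0088] [-180.    -0.   163.2] F [-0.   0.6 -0. ] t 7.45 tray [-49.  62.]
[(array([-226.,   36.]), 0.81), (array([-92., 137.]), 0.69), (array([-23.,  71.]), 0.59)]
```

Call:
{"method": "send_rows", "body": {"moves": [{"slide": [-0.1,0,0],"turn": 0,"gripper": 0.1},{"slide": [-0.2,0,0],"turn": 0,"gripper": 0.1},{"slide": [-0.3,0,0],"turn": 0,"gripper": 0.1},{"slide": [-0.4,0,0],"turn": 0,"gripper": 0.1},{"slide": [-0.5,0,0],"turn": 0,"gripper": 0.1}]}}

```text
time_s: 7.97
tcp_pos: [0.6308, 0.0598, 0.0087]
eef_rot: [-180.0, -0.0, 163.2]
contact_force: [0.0, -0.1, -0.1]
gripper_width: 0.0087
gripper_force: 0.0
```

Call:
{"method": "send_rows", "body": {"moves": [{"slide": [-0.06,0,0],"turn": 0,"gripper": 0.1},{"slide": [-0.1,0,0],"turn": 0,"gripper": 0.1},{"slide": [-0.12,0,0],"turn": 0,"gripper": 0.1},{"slide": [-0.13,0,0],"turn": 0,"gripper": 0.1},{"slide": [-0.05,0,0],"turn": 0,"gripper": 0.1}]}}

```text
time_s: 8.38
tcp_pos: [0.6384, 0.058, 0.0089]
eef_rot: [180.0, 0.0, 163.2]
contact_force: [-0.1, 0.7, 0.7]
gripper_width: 0.0089
gripper_force: 0.0
```

Call:
{"method": "send_rows", "body": {"moves": [{"slide": [0.1,0,0],"turn": 0,"gripper": 0.1},{"slide": [0.2,0,-0.1],"turn": 0,"gripper": 0.1},{"slide": [0.35,0,-0.3],"turn": 0.07,"gripper": 0.1},{"slide": [0.5,0.1,-0.4],"turn": 0.15,"gripper": 0.1},{"slide": [0.7,0.2,-0.4],"turn": 0.22,"gripper": 0.1}]}}

```text
time_s: 8.8
tcp_pos: [0.5467, 0.1184, 0.0726]
eef_rot: [179.7, 0.2, 143.0]
contact_force: [0.2, 1.1, 1.1]
gripper_width: 0.0085
gripper_force: 0.0
```

```bash
python3 -c "
from h import *
w=t2w(-132,150);need(w,.07,-51.5)
c=cap('scene','s6.png')
print([(w2t(d['location']).round(),round(d['p'],2)) for d in optics.look_for('scene','crate3')])"
```

```text
to [0.507 0.19 ] slide [0.501 0.221 0.017] turn 0.161 | at [0.5467 0.1184 0.0726] [179.7   0.2 143. ] F [0.2 1.1 1.1] t 8.8 tray [-73.  93.]
[(array([69., 73.]), 0.85), (array([ 68., -27.]), 0.57), (array([-233.,   45.]), 0.55)]
```

Call:
{"method": "send_rows", "body": {"moves": [{"slide": [0.1,0.04,0],"turn": 0.07,"gripper": 0.02},{"slide": [0.2,0.09,0],"turn": 0.14,"gripper": 0.02},{"slide": [0.3,0.14,0],"turn": 0.2,"gripper": 0.02},{"slide": [0.4,0.18,0],"turn": 0.2,"gripper": 0.02},{"slide": [0.49,0.22,0],"turn": 0.2,"gripper": 0.02}]}}

```text
time_s: 9.32
tcp_pos: [0.5204, 0.1642, 0.0646]
eef_rot: [179.5, -3.9, 127.9]
contact_force: [-0.2, -0.8, -0.1]
gripper_width: 0.002
gripper_force: 0.0
```

```bash
python3 -c "
from h import *
need(t2w(-130,152),.01,-55.5)"
```

```text
to [0.509 0.191] slide [0.164 0.048 0.377] turn 0.038 | at [0.5204 0.1642 0.0646] [179.5  -3.9 127.9] F [-0.2 -0.8 -0.1] t 9.32 tray [-111.  129.]
```

Call:
{"method": "send_rows", "body": {"moves": [{"slide": [0.05,0.02,0],"turn": 0,"gripper": 0.02},{"slide": [0.1,0.04,0],"turn": 0,"gripper": 0.02},{"slide": [0.16,0.05,0],"turn": 0.03,"gripper": 0.02},{"slide": [0.16,0.05,0],"turn": 0.03,"gripper": 0.02},{"slide": [0.16,0.05,0],"turn": 0.03,"gripper": 0.02}]}}

```text
time_s: 9.73
tcp_pos: [0.5188, 0.1766, 0.0636]
eef_rot: [179.4, -5.6, 126.4]
contact_force: [0.5, 0.1, 0.0]
gripper_width: 0.0014
gripper_force: 0.0
```

```bash
python3 -c "
from h import *
need(t2w(-130,152),.01,-55.5);print(get_state()['joints'])"
```

```text
to [0.509 0.191] slide [0.082 0.003 0.367] turn 0.021 | at [0.5188 0.1766 0.0636] [179.4  -5.6 126.4] F [0.5 0.1 0. ] t 9.73 tray [-116.  141.]
[  35.02635442   18.88973533  -22.97410052   -7.57521174  -47.9254833
 -173.59823932]
```

Joint 6 has reached its range limit. I'll turn the tool half a turn the other way, which gives the same pushing shape with the joint near its middle.

Call:
{"method": "send_rows", "body": {"moves": [{"slide": [0,0,-0.1],"turn": -0.08,"gripper": 0.02},{"slide": [0,0,-0.2],"turn": -0.16,"gripper": 0.02},{"slide": [0,0,-0.2],"turn": -0.24,"gripper": 0.02},{"slide": [0,0,-0.2],"turn": -0.32,"gripper": 0.02},{"slide": [0,0,-0.2],"turn": -0.4,"gripper": 0.02}]}}

```text
time_s: 10.15
tcp_pos: [0.5203, 0.1739, 0.0939]
eef_rot: [176.2, -4.1, 162.7]
contact_force: [-0.7, 0.5, -0.1]
gripper_width: 0.0016
gripper_force: 0.0
```

Call:
{"method": "send_rows", "body": {"moves": [{"slide": [0,0,0],"turn": -0.08,"gripper": 0.02},{"slide": [0,0,0],"turn": -0.16,"gripper": 0.02},{"slide": [0,0,0],"turn": -0.24,"gripper": 0.02},{"slide": [0,0,0],"turn": -0.32,"gripper": 0.02},{"slide": [0,0,0],"turn": -0.4,"gripper": 0.02}]}}

```text
time_s: 10.57
tcp_pos: [0.5201, 0.1738, 0.0935]
eef_rot: [174.5, -1.2, -161.6]
contact_force: [0.4, -0.5, 0.2]
gripper_width: 0.0017
gripper_force: 0.0
```

```bash
python3 -c "
from h import *
need(t2w(-130,152),.07,124.5);print(get_state()['joints'])"
```

```text
to [0.509 0.191] slide [0.029 0.118 0.169] turn -1.179 | at [0.5201 0.1738 0.0935] [ 174.5   -1.2 -161.6] F [ 0.4 -0.5  0.2] t 10.57 tray [-114.  138.]
[  34.72624114   16.79373769  -21.34226976   -7.15086888  -51.65869846
 -101.95356183]
```

Call:
{"method": "send_rows", "body": {"moves": [{"slide": [0,0.05,0],"turn": -0.08,"gripper": 0.02},{"slide": [0,0.1,0],"turn": -0.16,"gripper": 0.02},{"slide": [0.03,0.12,0],"turn": -0.24,"gripper": 0.02},{"slide": [0.03,0.12,0],"turn": -0.32,"gripper": 0.02},{"slide": [0.03,0.12,0],"turn": -0.4,"gripper": 0.02}]}}

```text
time_s: 10.98
tcp_pos: [0.5101, 0.1897, 0.0954]
eef_rot: [174.9, 2.3, -125.9]
contact_force: [-0.0, -0.0, -0.4]
gripper_width: 0.0018
gripper_force: 0.0
```

Call:
{"method": "send_rows", "body": {"moves": [{"slide": [0,0,0],"turn": -0.08,"gripper": 0.02},{"slide": [0,0,0],"turn": -0.16,"gripper": 0.02},{"slide": [0,0,0],"turn": -0.24,"gripper": 0.02},{"slide": [0,0,0],"turn": -0.32,"gripper": 0.02},{"slide": [0,0,0],"turn": -0.4,"gripper": 0.02}]}}

```text
time_s: 11.4
tcp_pos: [0.5103, 0.1895, 0.0953]
eef_rot: [177.2, 4.8, -90.2]
contact_force: [-0.9, 0.6, -0.2]
gripper_width: 0.002
gripper_force: 0.0
```

Call:
{"method": "send_rows", "body": {"moves": [{"slide": [0,0,0],"turn": -0.08,"gripper": 0.02},{"slide": [0,0,0],"turn": -0.16,"gripper": 0.02},{"slide": [0,0,0],"turn": -0.24,"gripper": 0.02},{"slide": [0,0,0],"turn": -0.32,"gripper": 0.02},{"slide": [0,0,0],"turn": -0.38,"gripper": 0.02}]}}

```text
time_s: 11.82
tcp_pos: [0.5103, 0.1895, 0.0953]
eef_rot: [-179.6, 5.6, -55.8]
contact_force: [0.4, 0.2, 0.4]
gripper_width: 0.0019
gripper_force: 0.0
```

```bash
python3 -c "
from h import *
need(t2w(-130,152),.012,124.5);print(get_state()['joints'])
s=get_state();print(Ro.from_euler('xyz',s['eef_rot'],degrees=True).as_matrix().round(3))
cap('scene','s7.png')
print([(w2t(d['location']).round(),round(d['p'],2)) for d in optics.look_for('scene','crate3')])"
```

```text
to [0.509 0.191] slide [0.039 0.003 0.554] turn -0.003 | at [0.5103 0.1895 0.0953] [-179.6    5.6  -55.8] F [0.4 0.2 0.4] t 11.82 tray [-128.  151.]
[ 36.75190928  16.23080824 -21.88242183  -7.14373936 -51.48051431
   1.86806408]
[[ 0.559 -0.827 -0.05 ]
 [-0.823 -0.562  0.084]
 [-0.098 -0.006 -0.995]]
[(array([69., 71.]), 0.81), (array([-180., -116.]), 0.51), (array([ 68., -28.]), 0.49)]
```

Call:
{"method": "send_rows", "body": {"moves": [{"slide": [0.02,0,0.15],"turn": 0,"gripper": 0.02},{"slide": [0.02,0,0.3],"turn": 0,"gripper": 0.02},{"slide": [0.03,0,0.45],"turn": 0,"gripper": 0.02},{"slide": [0.03,0,0.54],"turn": 0,"gripper": 0.02},{"slide": [0.03,0,0.55],"turn": 0,"gripper": 0.02}]}}

```text
time_s: 12.33
tcp_pos: [0.507, 0.192, 0.0101]
eef_rot: [-179.9, 5.6, -56.5]
contact_force: [0.3, -0.4, -0.0]
gripper_width: 0.0016
gripper_force: 0.0
```

```bash
python3 -c "
from h import *
need(t2w(30,24),.010,124.5)
c=cap('scene','s8.png')
print([(w2t(d['location']).round(),round(d['p'],2)) for d in optics.look_for('scene','crate3')])
im=c['img'][100:280,180:410,::-1];cv2.imwrite('pics/s8c.png',cv2.resize(im,(767,600)))"
```

```text
to [0.625 0.022] slide [ 1.37  -0.029 -0.135] turn -0.011 | at [0.507  0.192  0.0101] [-179.9    5.6  -56.5] F [ 0.3 -0.4 -0. ] t 12.33 tray [-132.  152.]
[(array([67., 72.]), 0.89), (array([-179., -116.]), 0.49), (array([ 70., -26.]), 0.48)]
```

View pics/s8c.png

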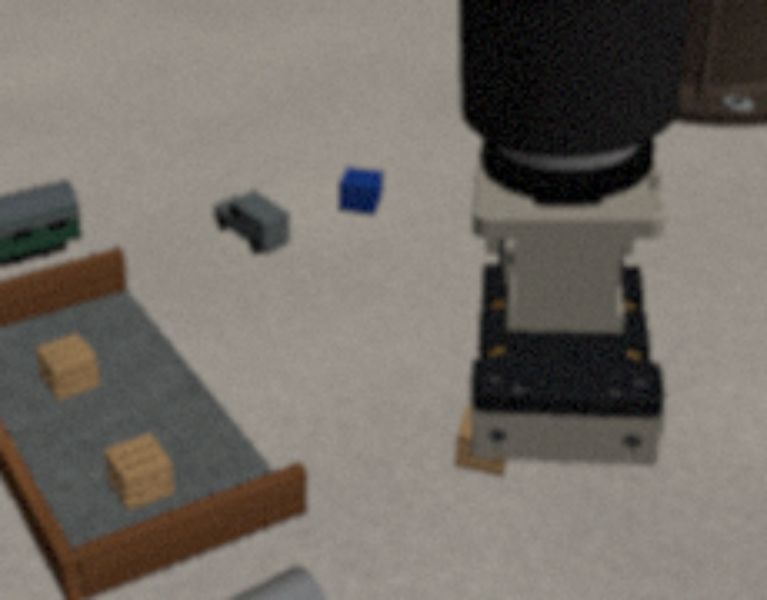

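Crates C (68,365) and B (140,470) are inside the tray. A (482,445) is just ahead of the fingers. Pushing A.

Call:
{"method": "send_rows", "body": {"moves": [{"slide": [0.03,-0.01,0],"turn": 0,"gripper": 0.02},{"slide": [0.08,-0.01,-0.01],"turn": 0,"gripper": 0.02},{"slide": [0.15,-0.01,-0.015],"turn": 0,"gripper": 0.02},{"slide": [0.23,-0.01,-0.023],"turn": 0,"gripper": 0.02},{"slide": [0.33,-0.01,-0.033],"turn": 0,"gripper": 0.02}]}}

```text
time_s: 12.85
tcp_pos: [0.5385, 0.1516, 0.0135]
eef_rot: [-179.6, 5.7, -56.2]
contact_force: [0.5, 0.4, -0.1]
gripper_width: 0.0017
gripper_force: 0.1
```

Call:
{"method": "send_rows", "body": {"moves": [{"slide": [0.08,0,-0.008],"turn": 0,"gripper": 0.02},{"slide": [0.16,0,-0.016],"turn": 0,"gripper": 0.02},{"slide": [0.24,-0.01,-0.024],"turn": 0,"gripper": 0.02},{"slide": [0.32,-0.01,-0.032],"turn": 0,"gripper": 0.02},{"slide": [0.4,-0.01,-0.04],"turn": 0,"gripper": 0.02}]}}

```text
time_s: 13.27
tcp_pos: [0.5731, 0.102, 0.0128]
eef_rot: [-179.7, 5.7, -56.3]
contact_force: [-0.1, -0.4, 0.9]
gripper_width: 0.0018
gripper_force: 0.1
```

```bash
python3 -c "
from h import *
need(t2w(30,24),.010,124.5)
c=cap('scene','s9.png')
print([(w2t(d['location']).round(),round(d['p'],2)) for d in optics.look_for('scene','crate3')])
im=c['img'][130:300,170:350,::-1];cv2.imwrite('pics/s9c.png',cv2.resize(im,(630,595)))"
```

```text
to [0.625 0.022] slide [ 0.632  0.009 -0.044] turn -0.008 | at [0.5731 0.102  0.0128] [-179.7    5.7  -56.3] F [-0.1 -0.4  0.9] t 13.27 tray [-43.  85.]
[(array([68., 75.]), 0.56), (array([-225.,   37.]), 0.55), (array([ 68., -27.]), 0.49), (array([-11.,  80.]), 0.48)]
```

View pics/s9c.png

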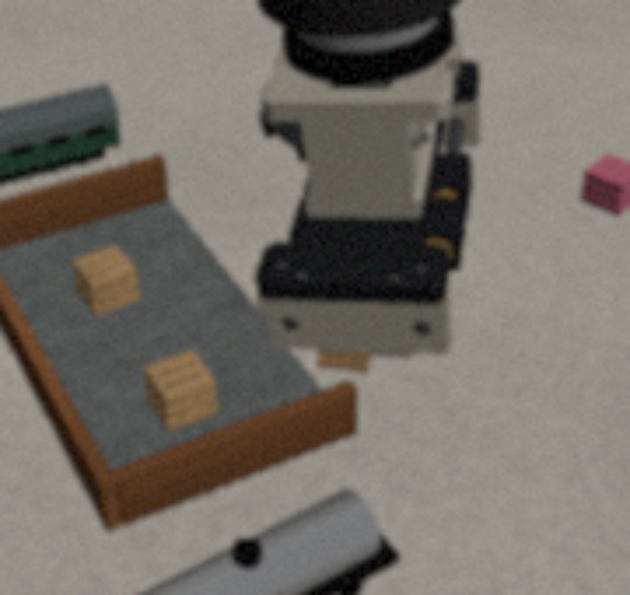

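A (343,360) is just at the tray mouth under the gripper, clear of the side wall's end. Continuing.

Call:
{"method": "send_rows", "body": {"moves": [{"slide": [0.08,-0.01,0],"turn": 0,"gripper": 0.02},{"slide": [0.16,-0.02,0],"turn": 0,"gripper": 0.02},{"slide": [0.24,-0.02,-0.01],"turn": 0,"gripper": 0.02},{"slide": [0.32,-0.02,-0.015],"turn": 0,"gripper": 0.02},{"slide": [0.38,-0.02,-0.02],"turn": 0,"gripper": 0.02}]}}

```text
time_s: 13.78
tcp_pos: [0.6074, 0.0562, 0.0101]
eef_rot: [-179.7, 5.7, -56.3]
contact_force: [1.6, -0.3, 0.2]
gripper_width: 0.0017
gripper_force: 0.1
```

```bash
python3 -c "
from h import *
need(t2w(30,24),.010,124.5)
c=cap('scene','s10.png')
print([(w2t(d['location']).round(),round(d['p'],2)) for d in optics.look_for('scene','crate3')])"
```

```text
to [0.625 0.022] slide [ 0.251  0.03  -0.024] turn -0.008 | at [0.6074 0.0562 0.0101] [-179.7    5.7  -56.3] F [ 1.6 -0.3  0.2] t 13.78 tray [ 3. 51.]
[(array([68., 72.]), 0.9), (array([-223.,   37.]), 0.52), (array([-181., -117.]), 0.49), (array([33., 50.]), 0.44)]
```

Call:
{"method": "send_rows", "body": {"moves": [{"slide": [0.06,0,-0.006],"turn": 0,"gripper": 0.02},{"slide": [0.12,0,-0.012],"turn": 0,"gripper": 0.02},{"slide": [0.17,0,-0.017],"turn": 0,"gripper": 0.02},{"slide": [0.19,0,-0.02],"turn": 0,"gripper": 0.02},{"slide": [0.19,0,-0.02],"turn": 0,"gripper": 0.02}]}}

```text
time_s: 14.3
tcp_pos: [0.6229, 0.0328, 0.0104]
eef_rot: [-179.7, 5.7, -56.3]
contact_force: [-0.1, 0.2, -0.1]
gripper_width: 0.0018
gripper_force: 0.0
```

Call:
{"method": "send_rows", "body": {"moves": [{"slide": [-0.1,0,0],"turn": 0,"gripper": 0.02},{"slide": [-0.25,0,-0.1],"turn": 0,"gripper": 0.02},{"slide": [-0.45,0,-0.35],"turn": 0,"gripper": 0.02},{"slide": [-0.7,0,-0.55],"turn": 0,"gripper": 0.02},{"slide": [-0.9,0,-0.7],"turn": 0,"gripper": 0.02}]}}

```text
time_s: 14.72
tcp_pos: [0.5553, 0.1323, 0.1237]
eef_rot: [-179.7, 5.7, -56.3]
contact_force: [1.3, 0.8, -0.0]
gripper_width: 0.0016
gripper_force: 0.0
```

Call:
{"method": "send_rows", "body": {"moves": [{"slide": [-0.2,0.2,0],"turn": 0,"gripper": 0.02},{"slide": [-0.4,0.4,0],"turn": 0,"gripper": 0.02},{"slide": [-0.6,0.4,0],"turn": 0,"gripper": 0.02},{"slide": [-0.8,0.4,0],"turn": 0,"gripper": 0.02},{"slide": [-0.8,0.4,0],"turn": 0,"gripper": 0.02}]}}

```text
time_s: 15.13
tcp_pos: [0.4376, 0.2005, 0.1353]
eef_rot: [-179.5, 5.7, -56.0]
contact_force: [0.2, -0.1, 0.1]
gripper_width: 0.0018
gripper_force: 0.0
```

```bash
python3 -c "
from h import *
s=get_state();print(s['tcp_pos'],s['contact_force'])
for n in('scene','top'):
  c=cap(n,n+'11.png')
  print([(w2t(d['location']).round(),round(d['p'],2)) for d in optics.look_for(n,'crate3')])
a=cv2.imread('pics/top11.png')[70:310,130:450];b=cv2.imread('pics/scene11.png')[100:340,80:400]
cv2.imwrite('pics/f.png',cv2.convertScaleAbs(cv2.resize(np.hstack([a,b]),(800,300)),alpha=1.6))"
```

```text
[0.43756763 0.20046051 0.13534156] [ 0.20162951 -0.05922209  0.07571797]
[(array([69., 73.]), 0.82), (array([54., 22.]), 0.59), (array([ 66., -29.]), 0.51), (array([-177., -116.]), 0.51), (array([-224.,   34.]), 0.46)]
[(array([ 63., -34.]), 0.7), (array([-182., -121.]), 0.66), (array([45., 19.]), 0.64), (array([-227.,   28.]), 0.59), (array([67., 67.]), 0.47)]
```

View pics/f.png

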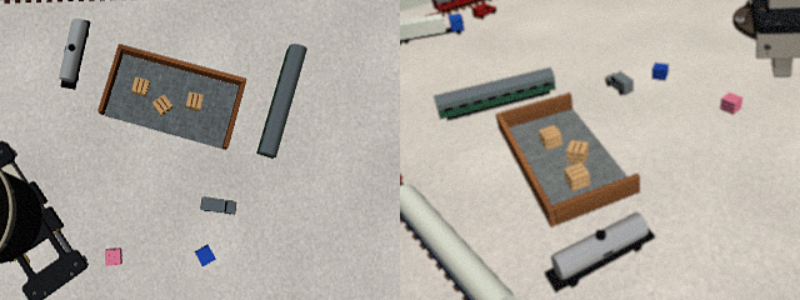

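Both views show all three pale crates well inside the tray: top view (141,86), (162,104) and (195,101). The van, tank wagon, coach, pink block and blue block are where they were, and the arm is clear. Handing in.

```bash
python3 -c "
from h import *
print(order.close_job())"
```

```text
the job is handed in; nothing more can be done
None
```

All three pale-wood crates are fully inside the tray, slid there without lifting; the van, tank wagon, coach and both look-alikes are where they stood; the job was handed in at about 15 s, with one wrist-force spike of 108 N (limit 120 N) when the fingertips touched the table.

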